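# Load a terrazzo strip into the bench sander and hold its dead-man paddle at half press

## Robot

A 6-joint arm with a two-finger parallel gripper is mounted at the origin on the work surface. World frame = base frame: x ahead of the robot, y to its left, z up, the work surface at z = 0. Lengths are in m, angles in rad, forces in N, time in s.
With the tool pointing down it reaches from about 0.375 to 0.9 m from the base axis. Payload 3.1 kg.
Tool frame: the origin (TCP) lies at the centre of the arm's flange, where the gripper is bolted on; the fingertips stand 173 mm ahead of it and the grasp point (between the pads) lies 155 mm ahead of it; z points along the fingers, y is the line along which they close (so a half turn about z gives the same grasp; the last joint's range is limited). The gripper opens to 85 mm and grips with 20 to 120 N. Pads are 22 mm wide; open, the fingers measure 114 mm over their backs; the gripper's body (76 mm by 85 mm) begins 54 mm behind the grasp point. The pads swing forward as they close: fully open they stand 13 mm farther back than shut.
Start: joints at [0.936, 0.527, 1.433, -0, 1.181, -0.178], TCP at [0.275, 0.561, 0.405] pointing down, gripper open.
Joint ranges: [-3.08, 3.08], [-0.75, 2.2], [0.22, 2.44], [-1.43, 4.57], [0, 2.65], [-2.85, 2.85]. Speed limits (rad/s): [2.79, 2.79, 3.14, 3.14, 3.14, 3.14].

## Interface

Orientations are given as a unit quaternion [x, y, z, w].
In Python, from station import * gives the robot as it stands.
- The arm moves only by the shell command python3 -m jog 'ROWS' [OPENING] [FORCE]. ROWS is a JSON object of lists of equal length, an entry for each row: "linear": the shift along the world's x, y, z in mm, a list of three; "turn": the turn about the world's z in units of 5 degrees (1.0 is 5 degrees). A call has 1 to 12 rows; each row shifts and turns the commanded pose from where the row before left it; what a row does not reach is not made up. A row lasts 1/8 s, in which the tool goes at most 62.5 mm and 10.7 degrees, less where a joint would pass 70% of its speed; a pose out of reach is approached as far as the arm can. A call is refused whole if a number of a shift passes 62.5 or a number of a turn 1, either way. A call with a gripper value outside its range is refused whole. OPENING is the opening, from 0 (shut) to 1 (fully open), set as the call begins (- or left out, the last holds). The fingers move at their own pace and stop on an object; FORCE is the grip in N (left out, the last holds). Time passes only in rows, so rows that do not move let the fingers close. It gives the time, the measured TCP pose, the force, the opening and the grip force at its end, in the units of the state.
- sense(): the state, without advancing time (a new reading comes with each control period).
- snapshot(name): name is "side" or "top" or "wrist"; returns the picture (384x512x3 uint8, red, green, blue); there is no depth.
- get_calibration(name): a dict with "fx", "fy", "cx", "cy" (pixels), "dist_coeffs" ([k1, k2, p1, p2, k3] as OpenCV has them; the pictures are not rectified), "world_to_cam" (4x4, takes a point from world to camera coordinates). Camera axes: x right, y down, z forward; pixel columns grow to the right and rows downward; lengths in m; the calibration is good to about 2 mm. A picture is of the moment at which its call begins: read the wrist's pose just before it. get_calibration takes no time and is no camera call; for the wrist camera it gives the pose at the moment of the call.
- sign_off(): hands the job in; it is judged then, once.
The state is a dict: "t": time; "q": joint angles; "qd": joint speeds; "tau": joint torques, N m; "tcp_pos": TCP position; "tool_rot": TCP orientation; "force": force on the tool from outside, world axes, zero at the start; "ft_torque": the same for the moment, N m; "finger_gap": opening from 0.0 (shut) to 1.0 (fully open); "gripper_force": force on a finger pad.
Only numpy, scipy, OpenCV 4.12 (cv2) and the standard library are available. Lean on these libraries where they do the work, as an engineer would, in place of code of your own. Each camera call takes 0.05 s, during which the arm holds its last target. There are 200 camera calls.

## Task

Pick up the oblong terrazzo strip (not the square tile), slide it flat, end first, into the slot of the bench sander until it is fully home against the stop inside, and let go of it. Then press the sander's spring-loaded dead-man paddle half way down, about 12 mm at its pad (pad top level with the gap in the gauge plate), never right through to its bottom stop, and finish while still holding it there with the gripper. Do not press the paddle before the strip is home, and leave the other things where they are.

Things in the scene. Friction and masses are not known exactly. Their poses are not given: they have to be found in the camera images.
- strip: Loose oblong slab of pale terrazzo with dark stone chips, 110 long (its x) x 60 wide (its y) x 14 thick (z), about 0.22 kg, lying flat on the bench top (z = 0). Origin: centre of its underside. Both ends are alike; either may go first. Best gripped across its 60 mm width.
- square_tile: Loose square terrazzo tile of the same stone, 85 x 85 x 14 mm, 0.25 kg; not to be used. Origin: centre of its underside. It may have changed places with the strip.
- sander: Bench sander, fixed. Origin: on the bench top, under the middle of its slot's mouth; x points level into the slot, away from the robot. Bare steel deck 170 wide, top 30 above the bench, from x -100 to the mouth (x 0). Hood above the slot: 170 wide, x 0 to 160, top at z 75; round motor on it, x 65 to 145, up to z 155; dust box behind it. Strip fully home: its origin at x -5, y 0, z 30 (mm).
- slot_mouth (a point): Middle of the slot's floor at its mouth, level with the deck, 30 mm above the sander's origin; axes as the sander's. The slot is 63 wide and 18 high (flared to about 75 wide at the mouth) and runs 50 deep to a flat stop, so 60 mm of the strip stays outside when home.
- stand: Grey steel stand of the dead-man paddle, fixed, 190 (x) x 110 (y), base 30 high. Origin: centre of its underside; x points from pad to hinge, away from the robot. Paddle hinge across at x 60, z 85. Thin upright gauge plate at y -50 beside the pad (x -65 to -35, up to z 110), with a gap from z 77 to 85: the half-press band of the pad's top face.
- paddle (a joint): Dead-man paddle angle in rad: 0 = released (level), grows as its pad is pressed down, 0.22 = bottom stop. 0.11 = half way, which lowers the pad 12 mm. A spring returns it: pressed at the pad's centre it takes about 1.7 N to start, 4.7 N at half way, 7.7 N at the bottom.
- paddle_pad (a point): Centre of the top face of the paddle's black pad, 46 (x) x 40 (y), 110 mm from the hinge; at x = -50, y = 0, z = 93 of the stand when released. Axes as the stand's at rest.
- filler_tub: Round lidded tub, 72 diameter, 75 high, 0.3 kg; bystander. Origin: centre of its underside.
- sanding_block: Cork sanding block, 70 x 50 x 32 high, 0.08 kg; bystander. Origin: centre of its underside.
There are look-alikes about, which are no part of the job. There is more than one size of the stand; the job needs the larger.

How it is judged:
On the way, in this order (a step that is already met when the one before it is completed fails the run):
1. the strip is fully home in the slot, flat, and let go (x of strip in the frame of sander between -0.01 and 0 m and y of strip in the frame of sander between -0.006 and 0.006 m and z of strip in the frame of sander between 0.026 and 0.035 m and angle between the x axis of strip and the x axis of sander, either way round below 0.06 rad and angle between strip's own z axis and vertical below 0.08 rad and linear speed of strip below 0.03 m/s and contact force between the fingers and strip below 0.1 N), for 0.2 s.
2. the paddle is held half way down (value of joint paddle between 0.07 and 0.15 rad), for 0.3 s.
At the end, for the whole second after the job is handed in: The strip lies flat in the slot within 5 mm of the stop (and within 6 mm of the slot's middle, 0.06 rad of its direction), touched by no part of the robot; the paddle is at 0.07 to 0.15 rad (pad pressed about 8 to 16 mm), held there by the robot's gripper with at least 1.5 N and by no other object (all of step 1 and all of step 2 and contact force between the arm and strip below 0.1 N and contact force between any of the fingers, the arm and stand above 1.5 N and contact force between each of strip, square_tile, filler_tub, sanding_block and stand below 0.1 N); the arm keeps its last pose, push and grip.
It fails at once if the paddle is pressed through to its bottom stop (over 0.2 rad) (value of joint paddle above 0.2 rad).
It fails at once if the paddle is pressed (over 0.05 rad) while the strip is not home (value of joint paddle above 0.05 rad and x of strip in the frame of sander below -0.012 m).
It fails at once if a bystander is moved more than 30 mm (distance of any of square_tile, filler_tub, sanding_block from where it was at the start of the episode above 0.03 m).
It also fails if it takes over 56 s, if anything falls off the work surface, if the arm or the gripper's body presses on something with over 40 N, if the wrist force passes 120 N, or if a joint passes its speed limit or range.

## Working session

There is one attempt and no reset: what is moved stays moved. The work goes in short steps, Python scripts to look and compute and a shell command to move; the robot and the scene stay as the last step left them, time stands still between calls to the robot, and variables do not carry over. Pictures are saved under pics/ and viewed, at most 10 in all, crops included, and the job is handed in when it is done.

```bash
mkdir -p pics; cat > h.py <<'E'
from station import *
import numpy as np, cv2
def K(c): return np.array([[c['fx'],0,c['cx']],[0,c['fy'],c['cy']],[0,0,1.]])
def ray(c,uv,z):
    p=cv2.undistortPoints(np.array(uv,float).reshape(-1,1,2),K(c),np.array(c['dist_coeffs']))[:,0]
    T=np.array(c['world_to_cam']);R=T[:3,:3];o=-R.T@T[:3,3]
    d=np.c_[p,np.ones(len(p))]@R
    return o+d*((z-o[2])/d[:,2])[:,None]
def proj(c,P):
    T=np.array(c['world_to_cam']);r,_=cv2.Rodrigues(T[:3,:3])
    return cv2.projectPoints(np.array(P,float).reshape(-1,1,3),r,T[:3,3],K(c),np.array(c['dist_coeffs']))[0][:,0]
def save(n,f,s=1.5,crop=None):
    im=snapshot(n)[:,:,::-1]
    if crop: a,b,w,h=crop; im=im[b:b+h,a:a+w]
    cv2.imwrite('pics/'+f,cv2.resize(np.ascontiguousarray(im),None,fx=s,fy=s,interpolation=cv2.INTER_CUBIC))
E
python3 - <<'E'
from h import *
save('top','top1.png');save('side','side1.png')
print(sense()); 
for n in('top','side'):
    c=get_calibration(n);T=np.array(c['world_to_cam']);print(n,-T[:3,:3].T@T[:3,3],T[2,:3],c['fx'])
E
```

```text
{'t': 0.1, 'q': array([ 9.36518563e-01,  5.28412342e-01,  1.43377208e+00, -4.30101925e-05,
        1.18141838e+00, -1.78487683e-01]), 'qd': array([-0.00052751, -0.00126242, -0.00179794, -0.00025216, -0.0006703 ,
        0.00034809]), 'tau': array([ 6.51188966e-04, -4.43302059e+01, -1.78587502e+01, -2.09018062e-04,
        3.85218475e-03,  9.72538658e-06]), 'tcp_pos': array([0.27489404, 0.56095935, 0.40380775]), 'tool_rot': array([ 2.25919405e-01,  9.74145478e-01, -9.31076850e-04, -3.79026730e-04]), 'force': array([-0.33416487,  0.58179594, -0.91979177]), 'ft_torque': array([-0.05483205, -0.00062908, -0.02343914]), 'gripper_force': 0.0, 'finger_gap': 1.001897045606595}
top [ 0.24453374 -0.10745438  1.30935944] [ 0.19043675  0.01264158 -0.98161807] 423.0869393489855
side [ 0.06505173 -0.83227538  0.76190761] [ 0.3959355   0.66734328 -0.63078366] 405.0519758244578
```

View pics/top1.png

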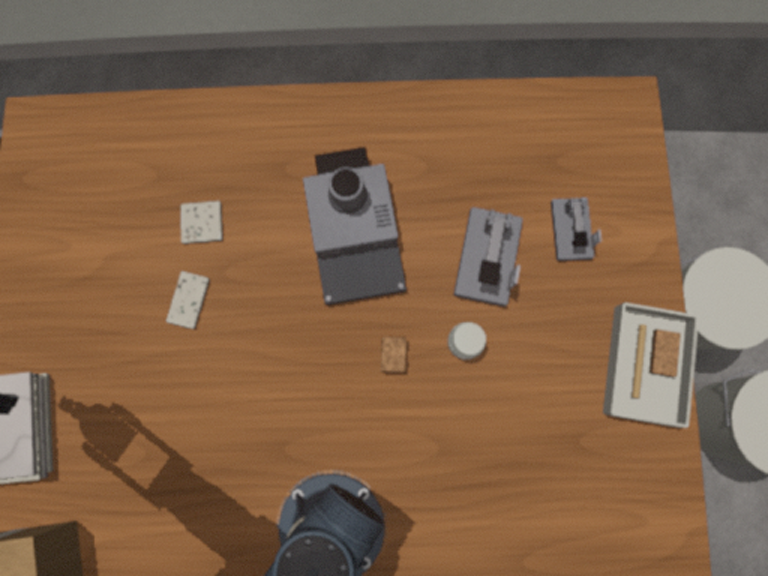

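View pics/side1.png

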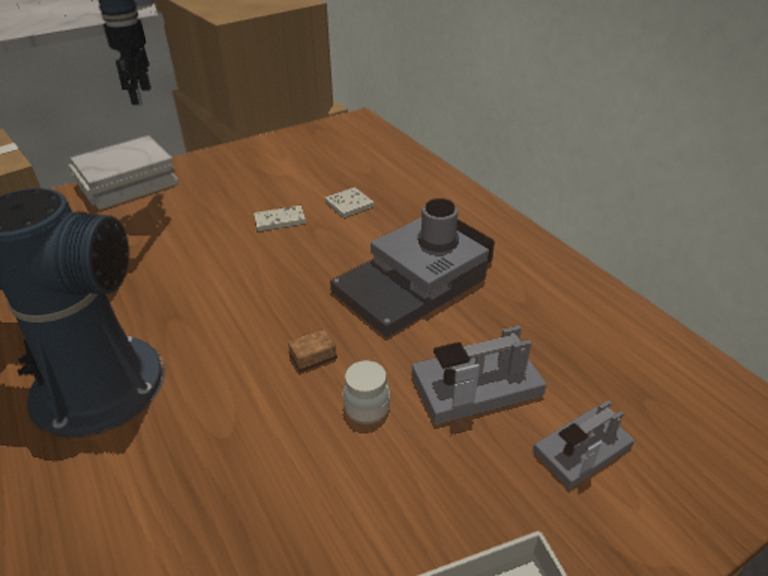

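The top view shows the strip around (188,300), the square tile at (201,222), the sander deck's front corners at (326,302) and (405,292), and the large stand's pad at (490,272). Next, enlarged crops for precise corners.

```bash
python3 - <<'E'
from h import *
im=snapshot('top')[:,:,::-1]
r=lambda a,b,w,h,s:cv2.resize(np.ascontiguousarray(im[b:b+h,a:a+w]),None,fx=s,fy=s,interpolation=cv2.INTER_CUBIC)
cv2.imwrite('pics/t2.png',r(200,95,155,115,5))
c=get_calibration('top')
k=lambda p:np.array(p)/1.5
for n,p,z in [('strip',[(182,272),(209,278),(194,328),(167,322)],.014),('deck',[(326,302),(405,292)],.03),('hood',[(315,254),(397,243),(385,166),(303,178)],.075),('base',[(472,208),(522,216),(507,305),(455,295)],.03),('pad',[(490,272)],.093),('tub',[(468,340)],.075),('cork',[(394,355)],.032)]:
    print(n,ray(c,k(p),z)[:,:2].round(3).tolist())
E
```

```text
strip [[0.518, 0.307], [0.504, 0.249], [0.399, 0.278], [0.413, 0.336]]
deck [[0.444, 0.002], [0.46, -0.16]]
hood [[0.535, 0.019], [0.553, -0.145], [0.716, -0.126], [0.695, 0.043]]
base [[0.635, -0.306], [0.615, -0.41], [0.428, -0.366], [0.451, -0.261]]
pad [[0.485, -0.324]]
tub [[0.355, -0.277]]
cork [[0.333, -0.133]]
```

View pics/t2.png

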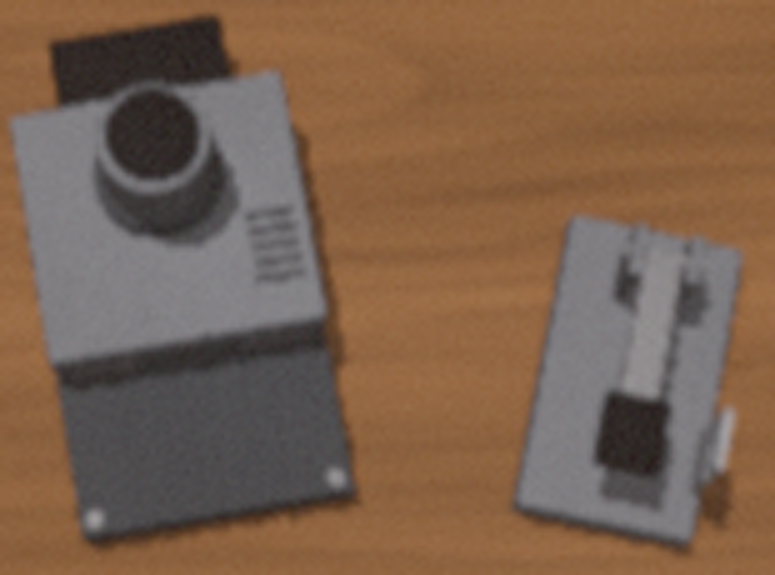

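The crop shows the hood top corners at (53,362), (328,320), (280,72), (10,120), the deck front at (90,540), (352,495), the stand base at (570,215), (742,250), (690,548), (516,508) and the pad centred near (632,435).

```bash
cat >> h.py <<'E'
def fit(W,M):
    W=np.array(W)[:,:2];M=np.array(M,float);a=W-W.mean(0);b=M-M.mean(0)
    th=np.arctan2((b[:,0]*a[:,1]-b[:,1]*a[:,0]).sum(),(a*b).sum())
    R=np.array([[np.cos(th),-np.sin(th)],[np.sin(th),np.cos(th)]])
    t=W.mean(0)-R@M.mean(0); return t,th,(W-(M@R.T+t))*1000
E
python3 - <<'E'
from h import *
c=get_calibration('top')
k=lambda p:(np.array(p,float)+.5)/5-.5+[200,95]
W=np.r_[ray(c,k([(53,362),(328,320),(280,72),(10,120)]),.075),ray(c,k([(90,540),(352,495)]),.03)]
f=lambda *a:(lambda r:print(r[0].round(4),round(r[1],4),np.degrees(r[1]).round(2),r[2].round(1).tolist()))(fit(*a))
f(W,[(0,.085),(0,-.085),(.16,-.085),(.16,.085),(-.1,.085),(-.1,-.085)])
W=np.r_[ray(c,k([(570,215),(742,250),(690,548),(516,508)]),.03),ray(c,k([(605,395),(668,400),(660,475),(596,468)]),.093)]
f(W,[(.095,.055),(.095,-.055),(-.095,-.055),(-.095,.055),(-.027,.02),(-.027,-.02),(-.073,-.02),(-.073,.02)])
kk=lambda p:(np.array(p)+.5)/1.5-.5
f(ray(c,kk([(182,272),(209,278),(194,328),(167,322)]),.014),[(.055,.03),(.055,-.03),(-.055,-.03),(-.055,.03)])
c=get_calibration('wrist');T=np.array(c['world_to_cam']);s=sense()
print(-T[:3,:3].T@T[:3,3]-s['tcp_pos'],T[:3,:3].round(2),c['fx'])
E
```

```text
[ 0.5512 -0.0637] 0.1505 8.63 [[3.3, -1.5], [-0.9, 0.8], [-0.4, 1.3], [-1.0, 0.2], [0.4, -3.8], [-1.4, 3.1]]
[ 0.5328 -0.3342] -0.2306 -13.21 [[0.8, -0.6], [0.3, -0.4], [-2.5, 1.1], [-0.0, -0.8], [-2.6, 0.6], [2.6, 2.6], [2.7, -0.4], [-1.3, -2.1]]
[0.4588 0.2932] -0.2602 -14.91 [[-1.1, -0.1], [-0.2, -0.2], [1.5, 0.4], [-0.2, -0.1]]
[-0.07271812  0.03644322 -0.03086676] [[ 0.44  0.9  -0.  ]
 [ 0.85 -0.42  0.32]
 [ 0.28 -0.14 -0.95]] 296.4280254097023
```

```bash
python3 -m jog '{"linear":[[26.7,-43.6,-20],[26.7,-43.6,-20],[26.7,-43.6,-20],[26.7,-43.6,-20],[26.7,-43.6,-20],[26.5,-43.6,-20],[0,0,-40],[0,0,0]],"turn":[0.373,0.373,0.373,0.373,0.373,0.373,0,0]}' 1 60
python3 - <<'E'
from h import *
print(sense()['tcp_pos'])
c=get_calibration('wrist');im=snapshot('wrist')[:,:,::-1].copy()
th=-.2602;R=np.array([[np.cos(th),-np.sin(th)],[np.sin(th),np.cos(th)]])
P=np.array([(.055,.03),(.055,-.03),(-.055,-.03),(-.055,.03)])@R.T+[.4588,.2932]
p=proj(c,np.c_[P,np.full(4,.014)]);print(p)
for a in p: cv2.drawMarker(im,tuple(int(round(x)) for x in a),(0,0,255),0,10,1)
cv2.imwrite('pics/w1.png',cv2.resize(im,None,fx=1.5,fy=1.5))
E
```

```text
t: 1.15
tcp_pos: [0.4344, 0.2984, 0.2424]
tool_rot: [0.131, 0.991, -0.002, -0.003]
force: [-0.1, -0.0, 0.3]
finger_gap: 0.996
gripper_force: 0.0
[0.43441128 0.29844317 0.2423902 ]
[[290.98643429 303.19771861]
 [216.42850993 303.05969672]
 [210.20902055 170.55135068]
 [297.33713046 170.51376157]]
```

View pics/w1.png

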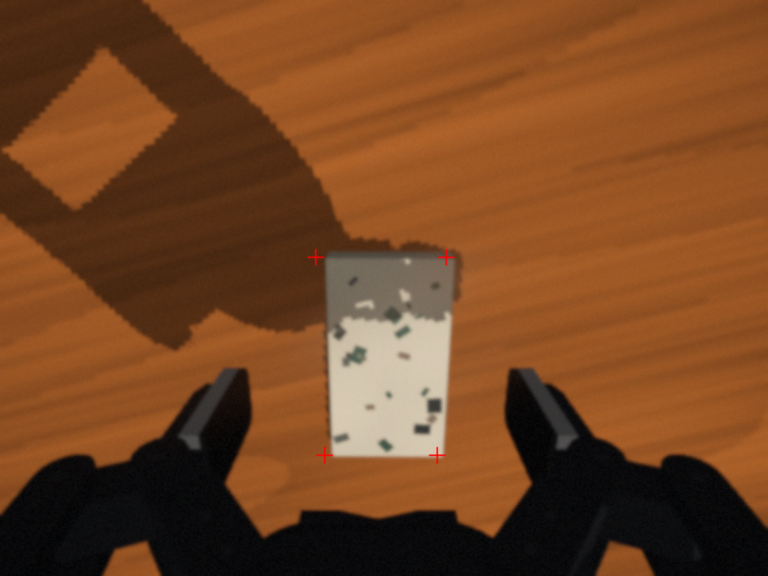

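The strip lies under the gripper, about 4 mm further to its +y (right corner at (457,258) against the predicted (446,257)). I'll correct that, go down and grip.

```bash
python3 -m jog '{"linear":[[1,4,-30],[0,0,-30],[0,0,-12],[0,0,0]],"turn":[0,0,0,0]}'
python3 -m jog '{"linear":[[0,0,0],[0,0,0],[0,0,0],[0,0,0],[0,0,0],[0,0,0]],"turn":[0,0,0,0,0,0]}' 0.4 70
```

```text
t: 1.7
tcp_pos: [0.4359, 0.3042, 0.1731]
tool_rot: [0.129, 0.992, 0.0, 0.0]
force: [0.4, -0.5, -0.5]
finger_gap: 0.996
gripper_force: 0.0
t: 2.45
tcp_pos: [0.4364, 0.3038, 0.1745]
tool_rot: [0.13, 0.992, 0.001, 0.001]
force: [-0.9, -0.8, 5.4]
finger_gap: 0.681
gripper_force: 74.4
```

```bash
python3 -m jog '{"linear":[[0,0,0],[0,0,2],[0,0,4],[0,0,0]],"turn":[0,0,0,0]}' 0.8
python3 -m jog '{"linear":[[0,0,0],[0,0,0],[0,0,0],[0,0,0],[0,0,0]],"turn":[0,0,0,0,0]}' 0.4 70
python3 -m jog '{"linear":[[0,0,20],[0,0,30],[0,0,30],[0,0,20],[0,0,0]],"turn":[0,0,0,0,0]}'
```

```text
t: 2.95
tcp_pos: [0.4362, 0.3036, 0.1791]
tool_rot: [0.13, 0.992, 0.0, 0.0]
force: [-0.1, -0.1, -0.7]
finger_gap: 0.801
gripper_force: 0.0
t: 3.58
tcp_pos: [0.4361, 0.3036, 0.1796]
tool_rot: [0.13, 0.992, 0.0, 0.0]
force: [-0.8, -1.4, 8.9]
finger_gap: 0.669
gripper_force: 72.4
t: 4.2
tcp_pos: [0.4362, 0.3037, 0.2795]
tool_rot: [0.13, 0.992, 0.001, 0.001]
force: [0.3, 0.2, -2.9]
finger_gap: 0.666
gripper_force: 75.0
```

```bash
python3 -m jog '{"linear":[[2.7,-40,0],[2.7,-50,0],[2.7,-50,0],[2.7,-50,0],[2.7,-50,0],[2.7,-50,0],[2.7,-50,0],[2.7,-41.5,0],[0,0,0],[0,0,-20],[0,0,0]],"turn":[0.59,0.59,0.59,0.59,0.59,0.59,0.59,0.58,0,0,0]}'
python3 - <<'E'
from h import *
s=sense();print(s['tcp_pos'],s['tool_rot'])
c=get_calibration('wrist');im=snapshot('wrist')[:,:,::-1].copy()
th=.1505;R=np.array([[np.cos(th),-np.sin(th)],[np.sin(th),np.cos(th)]])
t=np.array([.5512,-.0637])
for L,z in (([(0,.085),(0,-.085)],.075),([(-.1,.085),(-.1,-.085),(0,.0375),(0,-.0375),(0,.085),(0,-.085)],.03)):
    p=proj(c,np.c_[np.array(L)@R.T+t,np.full(len(L),z)]);print(p.round(0).tolist())
    for a in p: cv2.drawMarker(im,tuple(int(round(x)) for x in a),(0,0,255),0,8,1)
cv2.imwrite('pics/w2.png',cv2.resize(im,None,fx=1.5,fy=1.5))
E
```

```text
t: 5.58
tcp_pos: [0.4565, -0.0768, 0.257]
tool_rot: [-0.075, 0.997, 0.001, -0.003]
force: [-0.1, 0.6, -3.0]
finger_gap: 0.66
gripper_force: 75.5
[ 0.45649654 -0.07684148  0.2570365 ] [-0.07533094  0.99715394  0.00146752 -0.00266713]
[[374.0, 368.0], [122.0, 368.0]]
[[367.0, 205.0], [128.0, 205.0], [294.0, 320.0], [202.0, 320.0], [352.0, 319.0], [144.0, 320.0]]
```

View pics/w2.png

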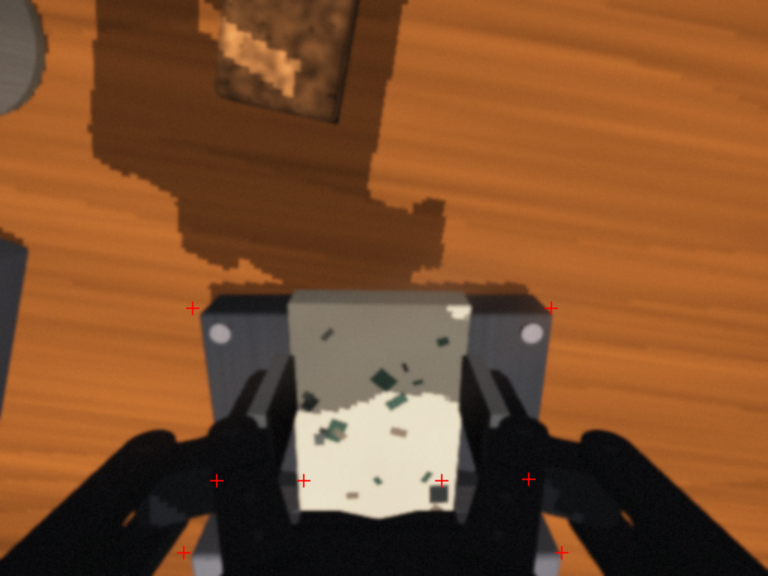

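The wrist view shows the deck's front corners at (203,310) and (549,308), its screws at (219,333) and (532,333), and the hood's lower front corners near (195,550) and (558,550). The held strip spans (290,305)–(470,305) down to (298,512)–(456,512).

```bash
python3 - <<'E'
from h import *
s=sense();c=get_calibration('wrist');k=lambda p:(np.array(p,float)+.5)/1.5-.5
th=.1505;R=np.array([[np.cos(th),-np.sin(th)],[np.sin(th),np.cos(th)]]);t=np.array([.5512,-.0637])
S=lambda W:((W[:,:2]-t)@R*1000).round(1).tolist()
print('deck',S(ray(c,k([(203,310),(549,308)]),.03)));print('screws',S(ray(c,k([(219,333),(532,333)]),.03)))
print('hood',S(ray(c,k([(195,550),(558,550)]),.075)))
for z in(.0905,):print('strip',S(ray(c,k([(290,305),(470,305),(298,512),(456,512)]),z)))
print('tcp',S(s['tcp_pos'][None]), c['cx'],c['cy'])
from scipy.spatial.transform import Rotation as Ro
M=Ro.from_quat(s['tool_rot']).as_matrix();print(np.degrees(np.arctan2(M[1,1],M[0,1])),M[:,2].round(4))
E
```

```text
deck [[-98.1, -80.9], [-99.2, 83.9]]
screws [[-86.2, -74.6], [-86.2, 77.2]]
hood [[0.2, -80.0], [0.3, 83.7]]
strip [[-123.9, -26.6], [-123.9, 32.6], [-37.5, -28.8], [-37.5, 32.9]]
tcp [[-95.2, 1.1]] 251.70433940219158 188.84503229041968
98.66524542390336 [-0.0038  0.0018 -1.    ]
```

```bash
python3 -m jog '{"linear":[[0.1,-0.7,-20],[0,0,-16],[0,0,-9],[0,0,0],[0,0,0]],"turn":[0,0,0,0,0]}'
```

```text
t: 6.25
tcp_pos: [0.458, -0.0785, 0.2142]
tool_rot: [-0.075, 0.997, -0.0, 0.0]
force: [0.0, -0.3, -1.9]
finger_gap: 0.662
gripper_force: 75.5
```

```bash
python3 -m jog '{"linear":[[0,0,-2.5],[9.9,1.5,0],[9.9,1.5,0],[9.9,1.5,0],[0,0,0]],"turn":[0,0,0,0,0]}'
python3 - <<'E'
from h import *
save('wrist','w3.png'); save('side','s3.png',4,(180,90,180,140))
E
```

```text
t: 6.88
tcp_pos: [0.4873, -0.0735, 0.2109]
tool_rot: [-0.076, 0.997, 0.001, -0.001]
force: [-2.0, 2.7, -1.5]
finger_gap: 0.662
gripper_force: 75.7
```

View pics/s3.png

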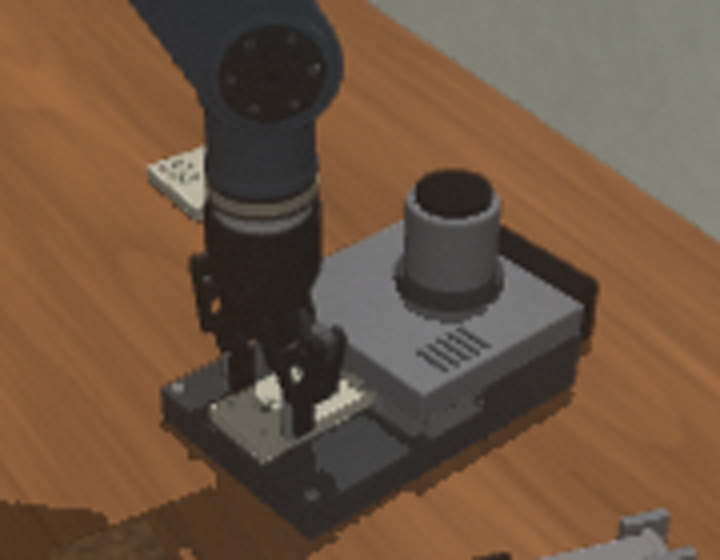

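The side view shows the strip entering the slot at about (375,390), flat. There is a small sideways force in +y, so I'll ease that way.

```bash
python3 -m jog '{"linear":[[-0.1,0.8,0],[4.9,0.8,0],[4.9,0.8,0],[4.9,0.8,0],[0,0,0]],"turn":[0,0,0,0,0]}'
```

```text
t: 7.6
tcp_pos: [0.5029, -0.0708, 0.2113]
tool_rot: [-0.075, 0.997, -0.0, 0.001]
force: [0.7, 3.1, -3.2]
finger_gap: 0.663
gripper_force: 75.5
```

```bash
python3 -m jog '{"linear":[[4.9,0.8,0],[4.9,0.8,0],[0,0,0]],"turn":[0,0,0]}'
```

```text
t: 7.98
tcp_pos: [0.5126, -0.0693, 0.2113]
tool_rot: [-0.075, 0.997, -0.0, 0.001]
force: [-0.5, 3.2, -2.8]
finger_gap: 0.662
gripper_force: 75.5
```

```bash
python3 -m jog '{"linear":[[3,0.6,0],[3,0.5,0],[2,0.3,0],[0,0,0]],"turn":[0,0,0,0]}'
```

```text
t: 8.48
tcp_pos: [0.5203, -0.068, 0.2113]
tool_rot: [-0.075, 0.997, -0.0, 0.001]
force: [1.0, 1.2, -2.7]
finger_gap: 0.664
gripper_force: 75.6
```

```bash
python3 -m jog '{"linear":[[1.5,0.3,0],[1.5,0.3,0],[0,0,0]],"turn":[0,0,0]}'
```

```text
t: 8.85
tcp_pos: [0.5227, -0.0675, 0.2112]
tool_rot: [-0.075, 0.997, -0.0, -0.0]
force: [-1.5, -0.6, -2.4]
finger_gap: 0.663
gripper_force: 75.6
```

```bash
python3 -m jog '{"linear":[[1.5,0.2,0],[1.5,0.2,0],[0,0,0]],"turn":[0,0,0]}'
```

```text
t: 9.22
tcp_pos: [0.5239, -0.0671, 0.2107]
tool_rot: [-0.076, 0.997, 0.001, -0.003]
force: [-6.3, -5.4, -2.4]
finger_gap: 0.664
gripper_force: 75.8
```

```bash
python3 -m jog '{"linear":[[1.5,0.2,0],[0,0,0]],"turn":[0,0]}'
```

```text
t: 9.48
tcp_pos: [0.5244, -0.0671, 0.2105]
tool_rot: [-0.076, 0.997, 0.001, -0.005]
force: [-8.8, -6.9, -0.2]
finger_gap: 0.664
gripper_force: 75.9
```

```bash
python3 -m jog '{"linear":[[0,-0.8,0],[-0.8,0,0],[0,0,0]],"turn":[0,0,0]}'
python3 -m jog '{"linear":[[0,0,0],[0,0,0],[0,0,0],[0,0,10],[0,0,25],[0,0,40],[0,0,40],[0,0,0]],"turn":[0,0,0,0,0,0,0,0]}' 0.9
python3 - <<'E'
from h import *
c=get_calibration('wrist');s=sense();im=snapshot('wrist')[:,:,::-1];print(s['tcp_pos'])
cv2.imwrite('pics/w4.png',cv2.resize(im,None,fx=1.5,fy=1.5))
E
```

```text
t: 9.85
tcp_pos: [0.5241, -0.0674, 0.2106]
tool_rot: [-0.076, 0.997, 0.001, -0.004]
force: [-7.4, -2.2, -1.5]
finger_gap: 0.657
gripper_force: 75.8
t: 10.85
tcp_pos: [0.5277, -0.0677, 0.33]
tool_rot: [-0.075, 0.997, -0.002, 0.004]
force: [0.4, -0.7, 1.0]
finger_gap: 0.904
gripper_force: 0.0
[ 0.52767607 -0.06769374  0.32997191]
```

View pics/w4.png

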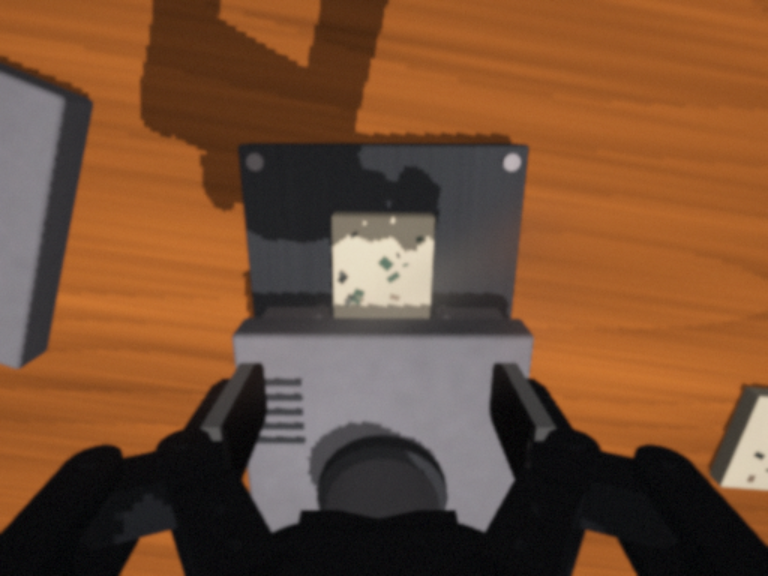

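The strip sits straight in the slot. Its outer end runs (332,214)–(434,214), the deck front edge is at row 146 (240–527), and the mouth is near row 318.

```bash
python3 - <<'E'
from h import *
c=get_calibration('wrist');k=lambda p:(np.array(p,float)+.5)/1.5-.5
th=.1505;R=np.array([[np.cos(th),-np.sin(th)],[np.sin(th),np.cos(th)]]);t=np.array([.5512,-.0637])
S=lambda p,z:((ray(c,k(p),z)[:,:2]-t)@R*1000).round(1).tolist()
print('deck',S([(240,146),(527,146)],.03),S([(258,320),(509,320)],.03));print('strip end',S([(332,214),(434,214)],.044),S([(334,318),(432,318)],.044)); print('hood',S([(235,337),(532,335)],.075))
T=np.array([-.05,0]);a=-.2306;Rs=np.array([[np.cos(a),-np.sin(a)],[np.sin(a),np.cos(a)]]);print('pad',Rs@T+[.5328,-.3342])
print(sense()['tcp_pos'])
E
```

```text
deck [[-98.8, -79.4], [-98.9, 85.6]] [[9.8, -78.2], [9.5, 85.4]]
strip end [[-62.0, -26.2], [-62.0, 32.0]] [[2.3, -27.0], [2.2, 33.4]]
hood [[0.6, -78.5], [-1.0, 84.6]]
pad [ 0.48412353 -0.32277192]
[ 0.52689384 -0.06749419  0.32815014]
```

The strip's outer end measures x ≈ -62, so home to within about 2 mm. I'll nudge its end with shut fingers to be sure.

```bash
python3 -m jog '{"linear":[[-30.6,-4.7,0],[-30.7,-4.6,0],[0,0,0],[0,0,0],[0,0,-30],[0,0,-40],[0,0,-30],[0,0,-13],[0,0,0]],"turn":[0,0,0,0,0,0,0,0,0]}' 0
python3 -m jog '{"linear":[[4,0.6,0],[3,0.4,0],[0,0,0]],"turn":[0,0,0]}'
```

```text
t: 12.02
tcp_pos: [0.4658, -0.0768, 0.2124]
tool_rot: [-0.075, 0.997, 0.0, -0.0]
force: [0.8, 0.2, 0.6]
finger_gap: -0.002
gripper_force: 0.0
t: 12.4
tcp_pos: [0.4729, -0.0759, 0.214]
tool_rot: [-0.075, 0.997, -0.001, 0.001]
force: [-0.2, -0.3, 0.1]
finger_gap: 0.002
gripper_force: 0.0
```

```bash
python3 -m jog '{"linear":[[2,0.3,0],[0,0,0]],"turn":[0,0]}'; python3 -m jog '{"linear":[[2,0.3,0],[0,0,0]],"turn":[0,0]}'
```

```text
t: 12.65
tcp_pos: [0.4744, -0.0755, 0.2134]
tool_rot: [-0.075, 0.997, -0.0, 0.0]
force: [-0.4, -0.5, 0.6]
finger_gap: 0.0
gripper_force: 0.0
t: 12.9
tcp_pos: [0.4764, -0.0752, 0.2132]
tool_rot: [-0.075, 0.997, -0.0, 0.0]
force: [0.2, -0.2, 0.4]
finger_gap: -0.005
gripper_force: 0.0
```

```bash
python3 -m jog '{"linear":[[2,0.3,0],[0,0,0]],"turn":[0,0]}'; python3 -m jog '{"linear":[[1.5,0.2,0],[0,0,0]],"turn":[0,0]}';  python3 -m jog '{"linear":[[1.5,0.2,0],[0,0,0]],"turn":[0,0]}'
```

```text
t: 13.15
tcp_pos: [0.4785, -0.0749, 0.2132]
tool_rot: [-0.075, 0.997, -0.0, 0.0]
force: [0.4, -0.5, -0.1]
finger_gap: -0.001
gripper_force: 0.0
t: 13.4
tcp_pos: [0.4799, -0.0747, 0.2132]
tool_rot: [-0.075, 0.997, -0.0, 0.0]
force: [-0.9, 0.1, 0.1]
finger_gap: 0.001
gripper_force: 0.0
t: 13.65
tcp_pos: [0.4814, -0.0745, 0.2132]
tool_rot: [-0.075, 0.997, -0.0, 0.0]
force: [0.6, -0.1, 0.3]
finger_gap: 0.002
gripper_force: 0.0
```

```bash
python3 -m jog '{"linear":[[1.5,0.2,0],[0,0,0]],"turn":[0,0]}'; python3 -m jog '{"linear":[[1.5,0.2,0],[0,0,0]],"turn":[0,0]}';  python3 -m jog '{"linear":[[1,0.2,0],[0,0,0]],"turn":[0,0]}'
```

```text
t: 13.9
tcp_pos: [0.4828, -0.0743, 0.2132]
tool_rot: [-0.075, 0.997, 0.0, -0.0]
force: [-0.2, -0.6, 0.2]
finger_gap: 0.0
gripper_force: 0.0
t: 14.15
tcp_pos: [0.4835, -0.0741, 0.2131]
tool_rot: [-0.075, 0.997, 0.0, -0.001]
force: [-4.1, -2.4, 1.8]
finger_gap: 0.002
gripper_force: 2.1
t: 14.4
tcp_pos: [0.4839, -0.074, 0.2131]
tool_rot: [-0.076, 0.997, 0.001, -0.002]
force: [-5.2, -4.2, 3.3]
finger_gap: -0.006
gripper_force: 3.3
```

Contact at the stop, so the strip is home. Now to the paddle.

```bash
python3 -m jog '{"linear":[[-7,-1,0],[-8,-1,0],[0,0,40],[0,0,50],[0,0,10],[3,-40,0],[3,-50,0],[3,-50,0],[3,-50,0],[3,-50,0],[0,-7,0],[0,0,0]],"turn":[0,0,0,0,0,0,0,0,0,0,0,0]}'
python3 - <<'E'
from h import *
s=sense();print(s['tcp_pos'])
c=get_calibration('wrist');im=snapshot('wrist')[:,:,::-1].copy()
a=-.2306;R=np.array([[np.cos(a),-np.sin(a)],[np.sin(a),np.cos(a)]])
P=np.array([(-.027,.02),(-.027,-.02),(-.073,-.02),(-.073,.02)])@R.T+[.5328,-.3342]
p=np.r_[proj(c,np.c_[P,np.full(4,.093)]),proj(c,[s['tcp_pos']-[0,0,.173]])]
for q in p: cv2.drawMarker(im,tuple(int(round(x)) for x in q),(0,0,255),0,8,1)
A=cv2.resize(im,None,fx=1.5,fy=1.5)[:,:]
cv2.imwrite('pics/w5.png',A)
T=snapshot('top')[:,:,::-1]; cv2.imwrite('pics/t5.png',cv2.resize(np.ascontiguousarray(T[110:220,195:345]),None,fx=5,fy=5))
E
```

```text
t: 15.9
tcp_pos: [0.4847, -0.3226, 0.3121]
tool_rot: [-0.075, 0.997, 0.001, -0.001]
force: [-1.1, 0.5, 0.3]
finger_gap: 0.0
gripper_force: 0.0
[ 0.48468163 -0.32264429  0.31208892]
```

View pics/w5.png

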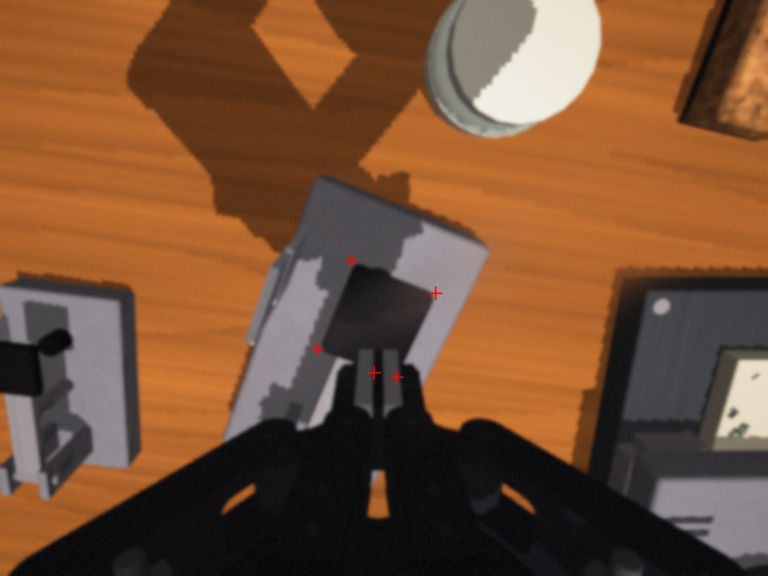

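The pad's corners match the predicted marks to within about 2 mm, and the strip is still in the slot at right. Descending with force feedback.

```bash
python3 -m jog '{"linear":[[0,0,-20],[0,0,-15],[0,0,-4],[0,0,0]],"turn":[0,0,0,0]}'; python3 -m jog '{"linear":[[0,0,-3],[0,0,0]],"turn":[0,0]}'; python3 -m jog '{"linear":[[0,0,-3],[0,0,0]],"turn":[0,0]}'; python3 -m jog '{"linear":[[0,0,-3],[0,0,0]],"turn":[0,0]}'
```

```text
t: 16.5
tcp_pos: [0.4854, -0.3225, 0.274]
tool_rot: [-0.075, 0.997, 0.0, -0.0]
force: [0.1, 0.3, -0.2]
finger_gap: 0.0
gripper_force: 0.0
t: 16.75
tcp_pos: [0.4853, -0.323, 0.2714]
tool_rot: [-0.075, 0.997, -0.0, 0.0]
force: [0.6, 0.6, 0.3]
finger_gap: -0.003
gripper_force: 0.0
t: 17.0
tcp_pos: [0.4852, -0.3229, 0.2681]
tool_rot: [-0.075, 0.997, 0.0, -0.0]
force: [0.4, 0.3, 0.0]
finger_gap: 0.001
gripper_force: 0.0
t: 17.25
tcp_pos: [0.4853, -0.3231, 0.2653]
tool_rot: [-0.075, 0.997, -0.0, 0.0]
force: [0.0, -0.7, 2.3]
finger_gap: -0.0
gripper_force: 1.0
```

```bash
python3 -m jog '{"linear":[[0,0,-3],[0,0,-3],[0,0,0]],"turn":[0,0,0]}'; python3 -m jog '{"linear":[[0,0,-3],[0,0,0],[0,0,0]],"turn":[0,0,0]}'
```

```text
t: 17.62
tcp_pos: [0.4852, -0.323, 0.2592]
tool_rot: [-0.075, 0.997, -0.0, -0.0]
force: [-1.5, -0.8, 4.7]
finger_gap: -0.002
gripper_force: 1.9
t: 18.0
tcp_pos: [0.4853, -0.323, 0.2563]
tool_rot: [-0.075, 0.997, -0.0, -0.0]
force: [-1.4, -0.8, 5.3]
finger_gap: -0.004
gripper_force: 2.3
```

```bash
python3 -m jog '{"linear":[[0,0,-1.5],[0,0,0],[0,0,0],[0,0,0]],"turn":[0,0,0,0]}'
python3 - <<'E'
from h import *
f=[]
for i in range(4): snapshot('top'); f.append(sense()['force'])
print(np.mean(f,0),sense()['tcp_pos'])
im=snapshot('side')[:,:,::-1]
r=cv2.resize(np.ascontiguousarray(im[215:285,265:375]),None,fx=7,fy=7,interpolation=cv2.INTER_CUBIC)
cv2.imwrite('pics/s6.png',r)
E
```

```text
t: 18.5
tcp_pos: [0.4853, -0.323, 0.2548]
tool_rot: [-0.075, 0.997, -0.0, 0.0]
force: [-1.2, -0.7, 4.8]
finger_gap: -0.0
gripper_force: 2.5
[-1.4701428  -0.64097471  4.56498641] [ 0.48530663 -0.32297429  0.25476488]
```

View pics/s6.png

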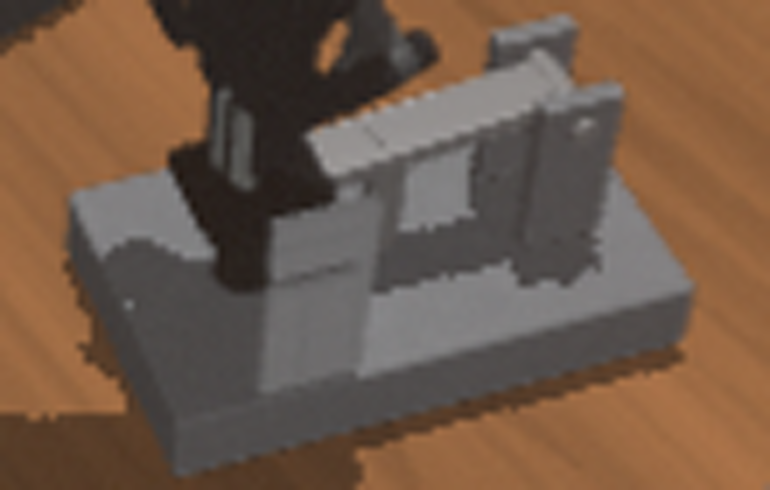

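The fingertips press the pad visibly down, with its near edge around (300,195). Force (4.6 N) and depth (about 11 mm) agree on half way.

```bash
python3 -c "
from station import *
print(sign_off())"
```

```text
the job is handed in; nothing more can be done
None
```

The strip is home against the stop and let go, and I handed the job in with the gripper holding the paddle about half way down (about 11 mm, 4.6 N); the judge's result was not shown.

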